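# Lock the drone battery into its cradle

### The arm

A 6-joint arm with a two-finger parallel gripper is mounted at the origin on the work surface. World frame = base frame: x ahead of the robot, y to its left, z up, the work surface at z = 0. Lengths are in m, angles in degrees, forces in N, time in s.
With the tool pointing down it reaches from about 0.325 to 0.9 m from the base axis. Payload 6.1 kg.
Tool frame: the origin (TCP) lies at the very end of the fingers, on their centre line; the grasp point (between the pads) lies 19 mm behind it; z points along the fingers, y is the direction in which the jaws open and shut (so a half turn about z gives the same grasp; the last joint's range is limited). The gripper opens to 87 mm and grips with 3 to 60 N. Pads are 19 mm wide; open, the fingers measure 117 mm over their backs; the gripper's body (75 mm by 190 mm) begins 51 mm behind the grasp point.
Start: joints at [63.421, 12.628, 87.462, -0, 79.91, -7.225], TCP at [0.207, 0.59, 0.223] pointing down, gripper open.
Joint ranges: [-170.65, 170.65], [-52.31, 119.04], [5.05, 147.46], [-71.25, 251.25], [11.57, 151.72], [-153.62, 153.62]. Speed limits (degrees/s): [147.25, 147.25, 172.46, 180, 180, 180].

### API

Orientations are given as a 3x3 rotation matrix whose columns are the frame's x, y, z axes.
In Python, from station import bot, imaging, order gives the robot as it stands.
- The arm moves only by the tool move_arm, never from a script. Its argument "increments" is a list of rows, each a list of 7 numbers: the turn, a rotation vector about the tool's x, y, z in degrees, then the shift along the tool's x, y, z in m, then the opening, from -1 (shut) to 1 (fully open). In form: [[wx, wy, wz, dx, dy, dz, hand], ...]. A call has 1 to 20 rows; each row is the pose to reach, as a shift and turn from the pose commanded when the call began, along the tool's axes at that moment; what a row does not reach only later rows make up. A row lasts 1/12 s, in which the tool goes at most 41.7 mm and 7.16 degrees, less where a joint would pass 70% of its speed; a pose out of reach is approached as far as the arm can. A call with a gripper value outside its range is refused whole. The fingers move at their own pace and stop on an object; "newtons" is the grip in N (left out, the last holds). Time passes only in rows, so rows that repeat a pose let the fingers close. It gives the time, the measured TCP pose, the force and the opening at its end, in the units of the state.
- bot.get_state(): the state, without advancing time (a new reading comes with each control period).
- imaging.capture(name): name is "scene" or "top" or "wrist"; returns the picture (384x512x3 uint8, red, green, blue); there is no depth.
- imaging.camera_params(name): a dict with "fx", "fy", "cx", "cy" (pixels), "k1" (the pictures are not rectified: a ray, as slopes to the right and down, at radius r is drawn at 1 + k1 r^2 times it, then the intrinsics apply), "cam_to_world" (4x4, takes a point from camera to world coordinates); the wrist camera has in their place "T_tool_cam" (4x4, takes a point from camera to tool coordinates, whose origin is the TCP and whose axes are the flange's). Camera axes: x right, y down, z forward; pixel columns grow to the right and rows downward; lengths in m; the calibration is good to about 2 mm. A picture is of the moment at which its call begins: read the wrist's pose just before it. camera_params takes no time and is no camera call.
- order.job_done(): hands the job in, once; it reports no verdict.
The state is a dict: "clock": time; "q": joint angles; "joint_vel": joint speeds; "effort": joint torques, N m; "eef_pos": TCP position; "tool_rot": TCP orientation; "force": force on the tool from outside, world axes, zero at the start; "moment": the same for the moment, N m; "opening": opening from 0.0 (shut) to 1.0 (fully open).
Only numpy, scipy, OpenCV 4.12 (cv2) and the standard library are available. Lean on these libraries where they do the work, as an engineer would, in place of code of your own. Each camera call takes 0.05 s, during which the arm holds its last target.

### The job

Lock the grey battery pack into its cradle: with the fingertips, push the upright locking pin along its L-shaped slot to the corner, then round the corner and on towards the pack until it is fully home at the slot's far end, with its disc over the pack's ledge. Only push it, gently: do not pinch, lift or tip the pin, and leave the pack, the small motor and everything else where they are. Finish clear of everything.

Things in the scene. Friction and masses are not known exactly. Their poses are not given: they have to be found in the camera images.
- cradle: Fixed grey cradle, 202 x 152 mm, any place and yaw. Origin on the table, z up. Its block (x -115 to -16, y -76 to 76 mm, top 30 mm high) has an open L-shaped slot 20 mm wide, 24 deep, black floor. Leg 1 runs along +y on x = -85 mm, from its blind wall at y = -55 to the corner's wall at y = 45. Leg 2 runs from there along +x on y = 35 mm to the end wall at x = -25. Pocket for the pack: x -16 to 79 mm.
- lock_pin: Locking pin, about 150 g, upright and loose in leg 1. Origin: lower end of its stem (8 mm above the table when seated). Stem 14 mm diameter (3 mm play each side); steel disc 56 mm diameter, 6 thick, 22 to 28 mm above the origin, sliding on the block's top; black round knob 24 mm diameter, 28 to 64 mm above the origin. No spring: it slides at about 1 N and stays where left.
- slot_start (a point): On the block's top (30 mm high), over the pin's axis when the pin stands at the blind end of the first leg; the pin starts up to 33 mm from here towards the corner.
- slot_corner (a point): On the block's top, the crossing of the two legs' centrelines; the pin, pushed along the first leg, stops at the wall 3 mm beyond it.
- slot_end (a point): On the block's top, over the pin's axis when the pin touches the end wall of the second leg (fully home); 53 mm from slot_corner.
- pack: Battery pack, about 0.7 kg, grey, loose in the pocket. Origin: centre of its main body's underside, 6 mm above the table. Main body 70 (x) x 130 (y) x 60 mm, with a 6 mm tab on top (72 mm above the table). Along its -x side a ledge 20 mm wide, 20.5 mm high, 3.5 mm below the passing disc. Leave in place.
- motor: Small brushless motor, 28 mm diameter, 28 mm high, standing loose on the cradle's block inside the angle of the L, about 8 mm clear of the pin's disc path. Origin under its centre. Leave alone.
- screwdriver: Screwdriver 160 mm long, lying beside the cradle. Leave alone.
- propeller: Black propeller 230 mm long, 10 mm high, lying on the cradle's other side. Leave alone.
- jar: Jar 60 mm diameter, 75 mm high. Leave alone.
- wrench: Wrench 150 mm long. Leave alone.
- mug: White mug 80 mm diameter, 92 mm high. Leave alone.
- transmitter: Black radio transmitter, 110 x 170 x 45 mm with two short sticks. Leave alone.
Mind the look-alikes: they are no part of the job. What is shaped like the lock_pin but brown is not meant.

How it is judged:
By the outcome, as a careful person would: the job done as asked, in the order asked, and still so for the second after the job is handed in, with the robot touching nothing.
It also fails if it takes over 38 s, if anything falls off the work surface, if the arm or the gripper's body presses on something with over 40 N, if the wrist force passes 120 N, or if a joint passes its speed limit or range.

## Working session

There is one attempt and no reset: what is moved stays moved. The work goes in short steps, Python scripts to look and compute and a tool call to move; the robot and the scene stay as the last step left them, time stands still between calls to the robot, and variables do not carry over. Pictures are saved under pics/ and viewed, and the job is handed in when it is done.

Besides the shell and the picture viewer there is one more tool, called by a JSON object that holds its "method" and its "body". move_arm: Moves the arm, as the interface text tells. Its arguments: {"type":"object","properties":{"increments":{"type":"array","items":{"type":"array","items":{"type":"number"}}},"newtons":{"type":"number"}},"required":["increments"]}

```bash
ls; mkdir -p pics; python3 - <<'E'
from station import bot, imaging
import cv2
s=bot.get_state(); print(s)
for n in ("scene","top","wrist"):
    im=imaging.capture(n); cv2.imwrite(f"pics/{n}0.png",im[:,:,::-1])
    print(n,imaging.camera_params(n))
E
```

```text
pics
{'clock': 0.0, 'q': array([ 6.34204392e+01,  1.26750510e+01,  8.75238639e+01, -4.28236024e-04,
        7.99098078e+01, -7.22689313e+00]), 'joint_vel': array([ 0.01539404,  0.01114224, -0.03855416, -0.12193942,  0.05322662,
        0.09858695]), 'effort': array([-2.71709968e-05, -4.94612002e+01, -3.87375391e+01,  6.98952377e-02,
        5.71914087e-02, -9.02115835e-05]), 'eef_pos': array([0.2068675 , 0.58913354, 0.22145687]), 'tool_rot': array([[-9.43497075e-01,  3.31379783e-01, -8.42467372e-04],
       [ 3.31380773e-01,  9.43495571e-01, -1.70031439e-03],
       [ 2.31414422e-04, -1.88341914e-03, -9.99998200e-01]]), 'force': array([ 0.15543626, -0.59065294, -0.52820442]), 'moment': array([ 0.01150655, -0.00986544, -0.02172113]), 'opening': 1.0032067131941853}
scene {'fx': 382.303544398878, 'fy': 382.303544398878, 'cx': 253.13480992315556, 'cy': 195.54999170812425, 'k1': -0.0281886683332196, 'cam_to_world': array([[-0.65703031,  0.6037539 , -0.45143371,  1.10142146],
       [ 0.75383583,  0.53137268, -0.38649012,  0.47442885],
       [ 0.00653462, -0.59424263, -0.80425928,  1.0491
[... 263 characters left out ...]
1318397,  0.41513355],
       [-0.99930393,  0.02609542,  0.02665871, -0.02587237],
       [-0.02943394, -0.11249418, -0.99321634,  1.27419728],
       [ 0.        ,  0.        ,  0.        ,  1.        ]])}
wrist {'fx': 296.03752130224456, 'fy': 296.03752130224456, 'cx': 258.50785964697275, 'cy': 192.8284739114801, 'k1': -0.0720411347796918, 'T_tool_cam': array([[ 1.20209864e-03, -9.54887864e-01, -2.96964177e-01,
         8.28553055e-02],
       [ 9.99999036e-01,  1.35417479e-03, -3.06392488e-04,
         1.19577631e-03],
       [ 6.94711869e-04, -2.96963522e-01,  9.54888571e-01,
        -1.62572625e-01],
       [ 0.00000000e+00,  0.00000000e+00,  0.00000000e+00,
         1.00000000e+00]])}
```

View pics/scene0.png

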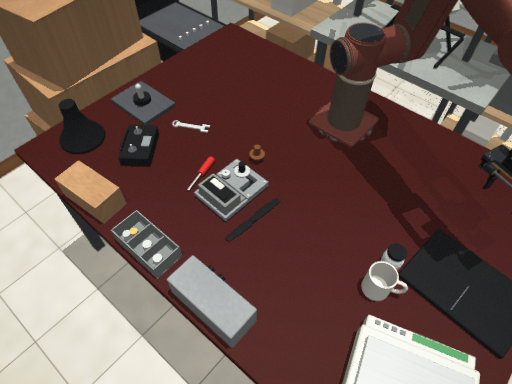

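View pics/top0.png

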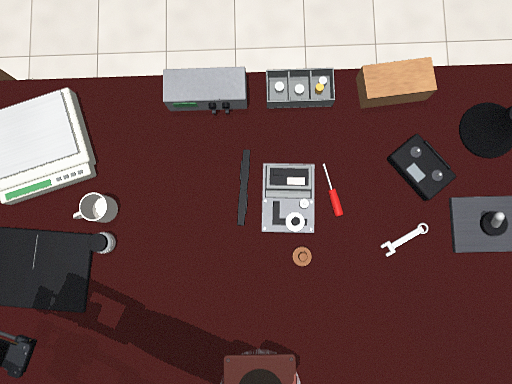

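View pics/wrist0.png

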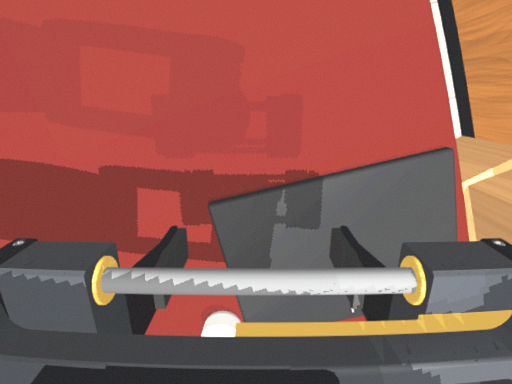

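```bash
python3 - <<'E'
import cv2
a=cv2.imread("pics/top0.png")[150:280,225:355]; cv2.imwrite("pics/topc.png",cv2.resize(a,None,fx=4.6,fy=4.6,interpolation=cv2.INTER_CUBIC))
a=cv2.imread("pics/scene0.png")[135:225,180:300]; cv2.imwrite("pics/scenec.png",cv2.resize(a,None,fx=6,fy=6,interpolation=cv2.INTER_CUBIC))
E
```

```text
(no output)
```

View pics/topc.png

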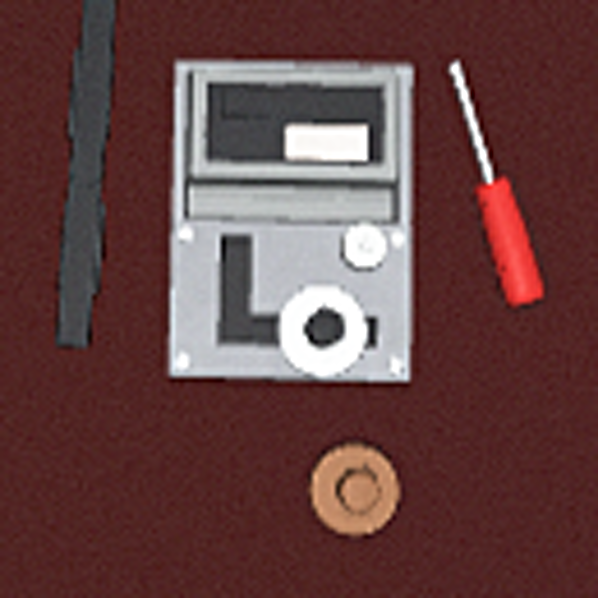

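View pics/scenec.png

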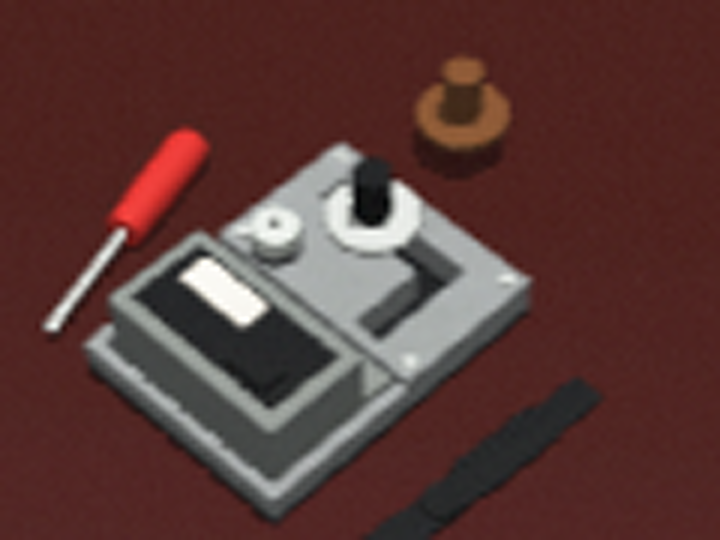

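```bash
cat > h.py <<'E'
import numpy as np, cv2
from station import bot, imaging
from scipy.optimize import least_squares
def par(n): 
    p=imaging.camera_params(n); return p
def Twrist(s,p):
    T=np.eye(4);T[:3,:3]=s["tool_rot"];T[:3,3]=s["eef_pos"]; return T@p["T_tool_cam"]
def proj(P,p,T):
    P=np.atleast_2d(P); c=(P-T[:3,3])@T[:3,:3]; u=c[:,:2]/c[:,2:]
    r2=(u**2).sum(1,keepdims=True); u=u*(1+p["k1"]*r2)
    return u*[p["fx"],p["fy"]]+[p["cx"],p["cy"]]
def ray(px,p,T,z):
    d=(np.array(px,float)-[p["cx"],p["cy"]])/[p["fx"],p["fy"]]; u=d.copy()
    for _ in range(20): u=d/(1+p["k1"]*(u@u))
    v=T[:3,:3]@np.r_[u,1]; return T[:3,3]+v*(z-T[2,3])/v[2]
def c2w(pose,L):
    x,y,a=pose; L=np.atleast_2d(L); c,s=np.cos(a),np.sin(a)
    return np.c_[x+c*L[:,0]-s*L[:,1], y+s*L[:,0]+c*L[:,1], L[:,2]]
def fit(L,px,p,T,x0):
    L=np.array(L)/1000.; px=np.array(px,float)
    r=least_squares(lambda v:(proj(c2w(v,L),p,T)-px).ravel(),x0,loss='soft_l1')
    return r.x,(proj(c2w(r.x,L),p,T)-px).round(1)
def w2c(pose,W):
    x,y,a=pose;c,s=np.cos(a),np.sin(a);d=np.atleast_2d(W)[:,:2]-[x,y]
    return np.c_[c*d[:,0]+s*d[:,1],-s*d[:,0]+c*d[:,1]]
E
python3 - <<'E'
from h import *
p=par("top");T=p["cam_to_world"]
C=lambda x,y:(225+(x+.5)/4.6-.5,150+(y+.5)/4.6-.5)
L=[(-115,76,30),(-115,-76,30),(-25,45,30),(-25,25,30),(-95,45,30),(-16,76,30)]
px=[C(168,380),C(411,382),C(220,235),C(251,235),C(219,346),C(173,224)]
pose,r=fit(L,px,p,T,[.5,-.07,0]); print(pose,np.degrees(pose[2]),r.tolist())
k=ray(C(325,326),p,T,.072);print("knob",k,w2c(pose,k)*1000)
d=ray(C(323,330),p,T,.036);print("disc",d,w2c(pose,d)*1000)
m=ray(C(366,245),p,T,.058);print("motor",m,w2c(pose,m)*1000)
b=ray(C(355,490),p,T,.028);print("brown",b,w2c(pose,b)*1000)
for n,q in (("start",(-85,-48,30)),("corner",(-85,35,30)),("end",(-32,35,30))): print(n,c2w(pose,np.array(q)/1000))
E
```

```text
[ 0.5613722  -0.0964177  -0.03915811] -2.243594487903354 [[0.2, -0.4], [0.1, -0.1], [-0.0, 0.3], [0.1, 0.4], [-0.1, 0.2], [-0.4, -0.5]]
knob [ 0.47758132 -0.11202414  0.072     ] [[-83.11568505 -18.87472309]]
disc [ 0.47697442 -0.11326693  0.036     ] [[-83.67346843 -20.14031959]]
motor [ 0.52777489 -0.14004325  0.058     ] [[-31.86370245 -44.90737272]]
brown [ 0.37690508 -0.13039416  0.028     ] [[-182.99560164  -41.17194787]]
start [[ 0.47455825 -0.14105332  0.03      ]]
corner [[ 0.47780755 -0.05811695  0.03      ]]
end [[ 0.53076692 -0.0601918   0.03      ]]
```

```bash
python3 - <<'E'
from h import *
pose=[.5614,-.0964,-.03916]
s=bot.get_state();R=s["tool_rot"]
t=c2w(pose,[[-.085,-.060,.13]])[0];print(t,R.T@(t-[.207,.59,.223]))
E
```

```text
[ 0.47411617 -0.15302625  0.13      ] [-0.49827848 -0.61237621  0.09381891]
```

{"method": "move_arm", "body": {"increments": [[0, 0, 72.9, -0.498, -0.612, 0.093, -1], [0, 0, 72.9, -0.498, -0.612, 0.093, -1], [0, 0, 72.9, -0.498, -0.612, 0.093, -1], [0, 0, 72.9, -0.498, -0.612, 0.093, -1], [0, 0, 72.9, -0.498, -0.612, 0.093, -1], [0, 0, 72.9, -0.498, -0.612, 0.093, -1], [0, 0, 72.9, -0.498, -0.612, 0.093, -1], [0, 0, 72.9, -0.498, -0.612, 0.093, -1], [0, 0, 72.9, -0.498, -0.612, 0.093, -1], [0, 0, 72.9, -0.498, -0.612, 0.093, -1], [0, 0, 72.9, -0.498, -0.612, 0.093, -1], [0, 0, 72.9, -0.498, -0.612, 0.093, -1], [0, 0, 72.9, -0.498, -0.612, 0.093, -1], [0, 0, 72.9, -0.498, -0.612, 0.093, -1], [0, 0, 72.9, -0.498, -0.612, 0.093, -1], [0, 0, 72.9, -0.498, -0.612, 0.093, -1], [0, 0, 72.9, -0.498, -0.612, 0.093, -1], [0, 0, 72.9, -0.498, -0.612, 0.093, -1], [0, 0, 72.9, -0.498, -0.612, 0.093, -1], [0, 0, 72.9, -0.498, -0.612, 0.093, -1]], "newtons": 5}}

```text
clock: 1.82
eef_pos: [0.4753, -0.1587, 0.1287]
tool_rot: [[0.044, 0.999, 0.0], [0.999, -0.044, -0.002], [-0.002, 0.0, -1.0]]
force: [-1.2, 0.8, 0.9]
opening: 0.007
```

```bash
python3 - <<'E'
from h import *
s=bot.get_state();print(s["eef_pos"],s["force"],s["joint_vel"].round(2),np.degrees(np.arctan2(*s["tool_rot"][[1,0],0])))
im=imaging.capture("wrist"); cv2.imwrite("pics/w1.png",cv2.resize(im[:,:,::-1],(768,576),interpolation=cv2.INTER_CUBIC))
np.save("w1.npy",Twrist(s,par("wrist")))
E
```

```text
[ 0.47526389 -0.15867047  0.12873184] [-1.16348214  0.81340394  0.85037717] [ 1.52 -0.24  0.68  2.46  2.89  2.04] 87.49310327856857
```

View pics/w1.png

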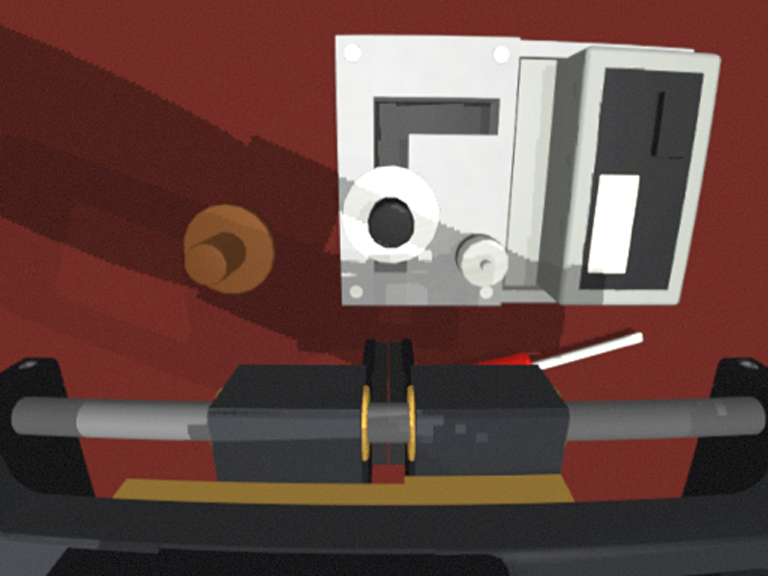

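```bash
python3 - <<'E'
from h import *
p=par("wrist");T=np.load("w1.npy")
C=lambda x,y:((x+.5)/1.5-.5,(y+.5)/1.5-.5)
L=[(-115,76,30),(-115,-76,30),(-25,45,30),(-25,25,30),(-95,45,30),(-75,25,30)]
px=[C(336,36),C(343,304),C(499,97),C(498,135),C(375,97),C(409,134)]
pose,r=fit(L,px,p,T,[.5614,-.0964,-.039]); print(pose,np.degrees(pose[2]),r.tolist())
for n,q,z in (("knob",(391,222),.072),("disc",(391,214),.036),("motor",(483,256),.058),("brownknob",(207,265),.064)):
    k=ray(C(*q),p,T,z);print(n,k,w2c(pose,k)*1000)
s=bot.get_state();print(s["eef_pos"],"tcp in cradle",w2c(pose,s["eef_pos"])*1000)
print((C(375,343)),proj(s["eef_pos"],p,T)*1.5)
E
```

```text
[ 0.56458173 -0.09465512 -0.04291867] -2.459058724504684 [[-0.3, -0.2], [-0.0, 0.4], [0.9, 0.3], [0.1, -0.0], [-1.1, -0.4], [0.3, 0.2]]
knob [ 0.47841632 -0.10891127  0.072     ] [[-85.47439657 -17.93999433]]
disc [ 0.47861103 -0.10989321  0.036     ] [[-85.23773815 -18.91266905]]
motor [ 0.52727208 -0.13145298  0.058     ] [[-35.69646674 -38.36475896]]
brownknob [ 0.37944196 -0.12851591  0.064     ] [[-183.51646725  -41.77312466]]
[ 0.47438531 -0.15619229  0.12871022] tcp in cradle [[-87.47308655 -65.35041827]]
(249.83333333333334, 228.5) [[386.43873186 360.59956183]]
```

{"method": "move_arm", "body": {"increments": [[0, 0, 0, 0, 0.002, 0.03, -1], [0, 0, 0, 0, 0.002, 0.06, -1], [0, 0, 0, 0, 0.002, 0.08, -1], [0, 0, 0, 0, 0.002, 0.086, -1], [0, 0, 0, 0, 0.002, 0.086, -1], [0, 0, 0, 0, 0.002, 0.086, -1]]}}

```text
clock: 2.37
eef_pos: [0.4764, -0.1523, 0.0443]
tool_rot: [[0.038, 0.999, 0.0], [0.999, -0.038, -0.0], [-0.0, 0.0, -1.0]]
force: [-0.2, -0.3, 0.4]
opening: 0.008
```

```bash
python3 - <<'E'
from h import *
s=bot.get_state();print(s["clock"],s["eef_pos"],s["force"],s["moment"])
T=Twrist(s,par("wrist"))
im=imaging.capture("wrist"); cv2.imwrite("pics/w2.png",cv2.resize(im[:,:,::-1],(768,576),interpolation=cv2.INTER_CUBIC))
np.save("w2.npy",T)
E
```

```text
2.3667 [ 0.47640826 -0.15227938  0.04427629] [-0.1706125  -0.31083138  0.42081078] [-0.11571186  0.03435445 -0.00488113]
```

View pics/w2.png

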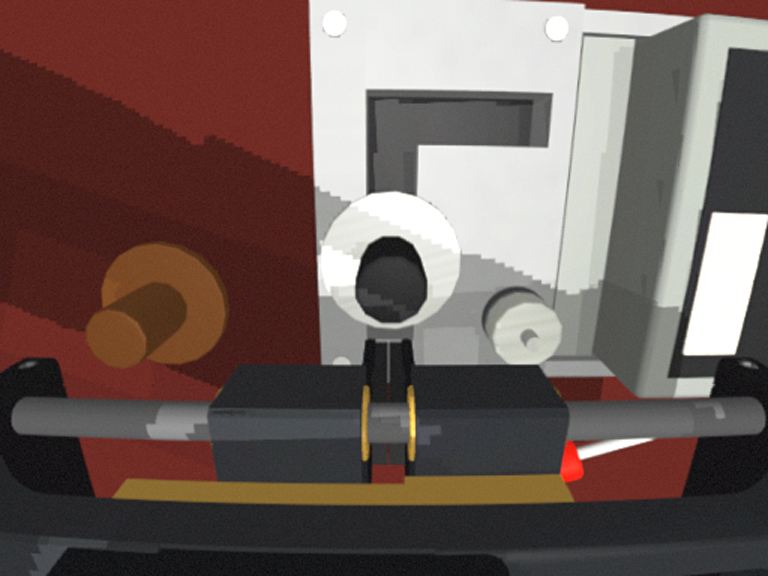

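{"method": "move_arm", "body": {"increments": [[0, 0, 0, 0.007, 0, 0, -1], [0, 0, 0, 0.012, 0, 0, -1], [0, 0, 0, 0.015, 0, 0, -1], [0, 0, 0, 0.018, 0, 0, -1], [0, 0, 0, 0.021, 0, 0, -1], [0, 0, 0, 0.024, 0, 0, -1], [0, 0, 0, 0.027, 0, 0, -1], [0, 0, 0, 0.03, 0, 0, -1], [0, 0, 0, 0.033, 0, 0, -1], [0, 0, 0, 0.036, 0, 0, -1], [0, 0, 0, 0.039, 0, 0, -1], [0, 0, 0, 0.042, 0, 0, -1], [0, 0, 0, 0.045, 0, 0, -1], [0, 0, 0, 0.048, 0, 0, -1], [0, 0, 0, 0.051, 0, 0, -1], [0, 0, 0, 0.053, 0, 0, -1], [0, 0, 0, 0.054, 0, 0, -1], [0, 0, 0, 0.055, 0, 0, -1]]}}

```text
clock: 3.92
eef_pos: [0.4783, -0.0977, 0.0435]
tool_rot: [[0.039, 0.999, -0.0], [0.999, -0.039, -0.0], [-0.0, -0.0, -1.0]]
force: [-0.5, -1.5, 0.4]
opening: 0.005
```

```bash
cat > look.py <<'E'
import sys
from h import *
n=sys.argv[1]
s=bot.get_state();print(s["clock"],s["eef_pos"],s["force"],s["moment"])
T=Twrist(s,par("wrist"))
im=imaging.capture("wrist"); cv2.imwrite(f"pics/{n}.png",cv2.resize(im[:,:,::-1],(768,576),interpolation=cv2.INTER_CUBIC))
np.save(n+".npy",T)
E
python3 look.py w3
```

```text
3.9167 [ 0.47830199 -0.09773509  0.04352375] [-0.46915653 -1.51211985  0.40914496] [-2.38800794e-01  2.66818615e-02 -2.23954085e-04]
```

View pics/w3.png

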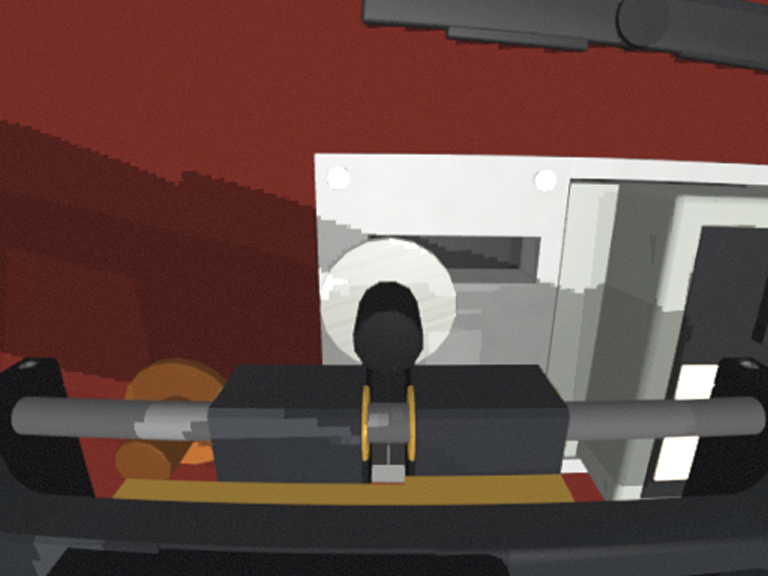

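{"method": "move_arm", "body": {"increments": [[0, 0, 0, 0.003, 0, 0, -1], [0, 0, 0, 0.006, 0, 0, -1], [0, 0, 0, 0.009, 0, 0, -1], [0, 0, 0, 0.012, 0, 0, -1], [0, 0, 0, 0.015, 0, 0, -1], [0, 0, 0, 0.017, 0, 0, -1], [0, 0, 0, 0.018, 0, 0, -1], [0, 0, 0, 0.019, 0, 0, -1]]}}

```text
clock: 4.63
eef_pos: [0.4791, -0.0787, 0.0435]
tool_rot: [[0.039, 0.999, -0.0], [0.999, -0.039, -0.0], [-0.0, -0.0, -1.0]]
force: [-0.1, -1.0, -0.5]
opening: 0.008
```

{"method": "move_arm", "body": {"increments": [[0, 0, 0, 0.001, 0, 0, -1], [0, 0, 0, 0.002, 0, 0, -1]]}}

```text
clock: 4.8
eef_pos: [0.4791, -0.0769, 0.0435]
tool_rot: [[0.039, 0.999, -0.0], [0.999, -0.039, -0.0], [-0.0, -0.0, -1.0]]
force: [-0.2, -1.2, 0.2]
opening: 0.001
```

{"method": "move_arm", "body": {"increments": [[0, 0, 0, 0.001, 0, 0, -1], [0, 0, 0, 0.001, 0, 0, -1]]}}

```text
clock: 4.97
eef_pos: [0.4792, -0.0761, 0.0436]
tool_rot: [[0.039, 0.999, -0.0], [0.999, -0.039, -0.0], [-0.0, -0.0, -1.0]]
force: [0.2, -1.8, 0.1]
opening: 0.008
```

```bash
python3 look.py w4
```

```text
4.9667 [ 0.47918535 -0.0760534   0.04357307] [ 0.17411738 -1.81917323  0.0878198 ] [-0.36009959  0.11539687  0.02779917]
```

View pics/w4.png

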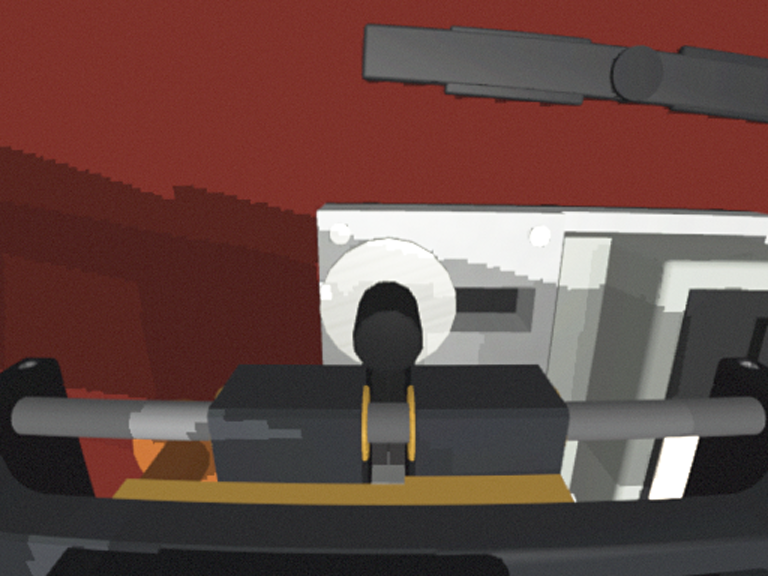

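{"method": "move_arm", "body": {"increments": [[0, 0, 0, 0.001, 0, 0, -1], [0, 0, 0, 0.001, 0, 0, -1]]}}

```text
clock: 5.18
eef_pos: [0.4794, -0.0756, 0.0438]
tool_rot: [[0.039, 0.999, 0.0], [0.999, -0.039, -0.001], [-0.001, 0.0, -1.0]]
force: [-1.5, -3.9, 2.0]
opening: 0.003
```

{"method": "move_arm", "body": {"increments": [[0, 0, 0, 0.001, 0, 0, -1], [0, 0, 0, 0.001, 0, 0, -1]]}}

```text
clock: 5.35
eef_pos: [0.4796, -0.0753, 0.0441]
tool_rot: [[0.039, 0.999, 0.001], [0.999, -0.039, -0.002], [-0.002, 0.001, -1.0]]
force: [-2.2, -8.3, 2.6]
opening: 0.005
```

{"method": "move_arm", "body": {"increments": [[0, 0, 0, -0.004, 0, 0, -1], [0, 0, 0, -0.014, 0, 0, -1], [0, 0, 0, -0.018, 0, 0, -1], [0, 0, 0, -0.018, 0, -0.03, -1], [0, 0, 0, -0.018, 0, -0.06, -1], [0, 0, 7, -0.012, -0.008, -0.06, -1], [0, 0, 14, -0.006, -0.016, -0.06, -1], [0, 0, 21, 0, -0.024, -0.06, -1], [0, 0, 28, 0.006, -0.032, -0.06, -1], [0, 0, 35, 0.012, -0.04, -0.06, -1], [0, 0, 42, 0.018, -0.043, -0.06, -1], [0, 0, 49, 0.018, -0.043, -0.06, -1], [0, 0, 56, 0.018, -0.043, -0.06, -1], [0, 0, 63, 0.018, -0.043, -0.06, -1], [0, 0, 70, 0.018, -0.043, -0.06, -1], [0, 0, 77, 0.018, -0.043, -0.06, -1], [0, 0, 84, 0.018, -0.043, -0.06, -1], [0, 0, 90, 0.018, -0.043, -0.06, -1], [0, 0, 90, 0.018, -0.043, -0.06, -1], [0, 0, 90, 0.018, -0.043, -0.06, -1]]}}

```text
clock: 7.02
eef_pos: [0.4369, -0.0543, 0.1034]
tool_rot: [[0.999, -0.037, -0.0], [-0.037, -0.999, 0.0], [-0.0, -0.0, -1.0]]
force: [0.8, 0.8, -0.4]
opening: 0.011
```

```bash
python3 look.py w5
```

```text
7.0167 [ 0.43689248 -0.05432356  0.10338771] [ 0.76601333  0.77206319 -0.39115151] [-0.05451009  0.16559735 -0.00141066]
```

View pics/w5.png

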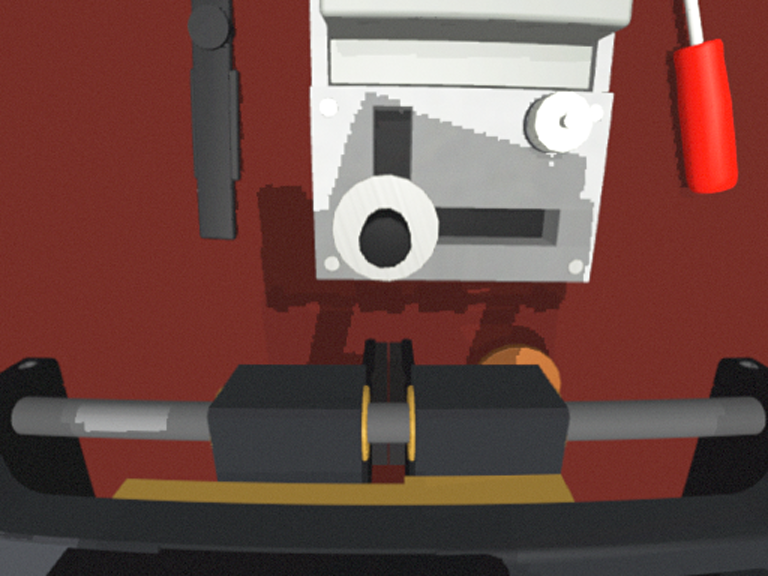

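{"method": "move_arm", "body": {"increments": [[0, 0, 0, 0, 0.001, 0.025, -1], [0, 0, 0, 0, 0.001, 0.05, -1], [0, 0, 0, 0, 0.001, 0.06, -1], [0, 0, 0, 0, 0.001, 0.06, -1], [0, 0, 0, 0.008, 0.001, 0.06, -1], [0, 0, 0, 0.013, 0.001, 0.06, -1], [0, 0, 0, 0.016, 0.001, 0.06, -1], [0, 0, 0, 0.019, 0.001, 0.06, -1], [0, 0, 0, 0.022, 0.001, 0.06, -1], [0, 0, 0, 0.025, 0.001, 0.06, -1], [0, 0, 0, 0.028, 0.001, 0.06, -1], [0, 0, 0, 0.031, 0.001, 0.06, -1], [0, 0, 0, 0.034, 0.001, 0.06, -1], [0, 0, 0, 0.037, 0.001, 0.06, -1], [0, 0, 0, 0.038, 0.001, 0.06, -1]]}}

```text
clock: 8.32
eef_pos: [0.4755, -0.0568, 0.0436]
tool_rot: [[0.999, -0.039, 0.0], [-0.039, -0.999, -0.0], [0.0, 0.0, -1.0]]
force: [-1.4, 0.1, 0.5]
opening: 0.003
```

```bash
python3 look.py w6
```

```text
8.3167 [ 0.47547101 -0.05679419  0.04357323] [-1.35205348  0.07168091  0.53377453] [-0.0033275   0.31725317 -0.01114736]
```

View pics/w6.png

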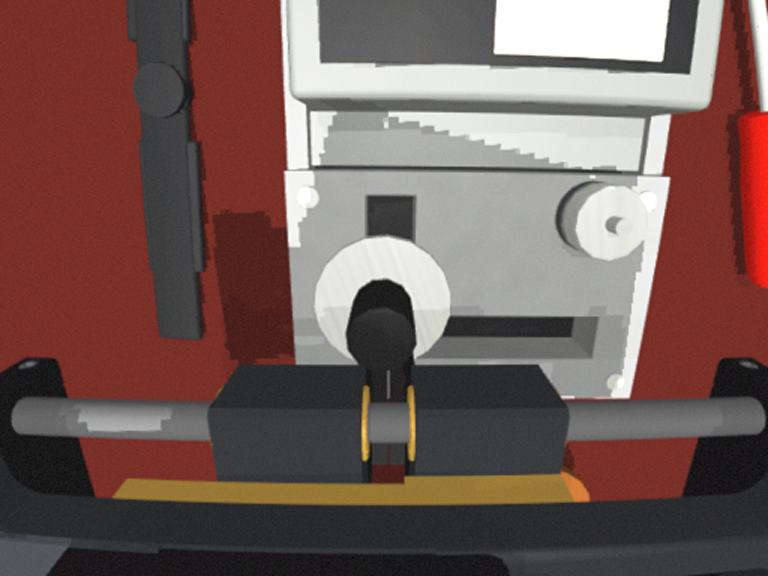

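{"method": "move_arm", "body": {"increments": [[0, 0, 0, 0.003, 0, 0, -1], [0, 0, 0, 0.006, 0, 0, -1], [0, 0, 0, 0.009, 0, 0, -1], [0, 0, 0, 0.012, 0, 0, -1], [0, 0, 0, 0.015, 0, 0, -1], [0, 0, 0, 0.018, 0, 0, -1], [0, 0, 0, 0.021, 0, 0, -1], [0, 0, 0, 0.024, 0, 0, -1], [0, 0, 0, 0.027, 0, 0, -1], [0, 0, 0, 0.029, 0, 0, -1], [0, 0, 0, 0.03, 0, 0, -1], [0, 0, 0, 0.031, 0, 0, -1]]}}

```text
clock: 9.37
eef_pos: [0.506, -0.058, 0.0435]
tool_rot: [[0.999, -0.039, -0.0], [-0.039, -0.999, 0.0], [-0.0, -0.0, -1.0]]
force: [-1.6, 0.0, 1.2]
opening: 0.003
```

{"method": "move_arm", "body": {"increments": [[0, 0, 0, 0.001, 0, 0, -1], [0, 0, 0, 0.002, 0, 0, -1]]}}

```text
clock: 9.53
eef_pos: [0.5079, -0.058, 0.0436]
tool_rot: [[0.999, -0.039, -0.0], [-0.039, -0.999, -0.0], [-0.0, 0.0, -1.0]]
force: [-1.1, -0.0, -0.0]
opening: 0.007
```

```bash
python3 look.py w7
```

```text
9.5333 [ 0.50791142 -0.05803615  0.04357309] [-1.05095747 -0.01552948 -0.02815842] [-0.0741558   0.36447881 -0.01927273]
```

View pics/w7.png

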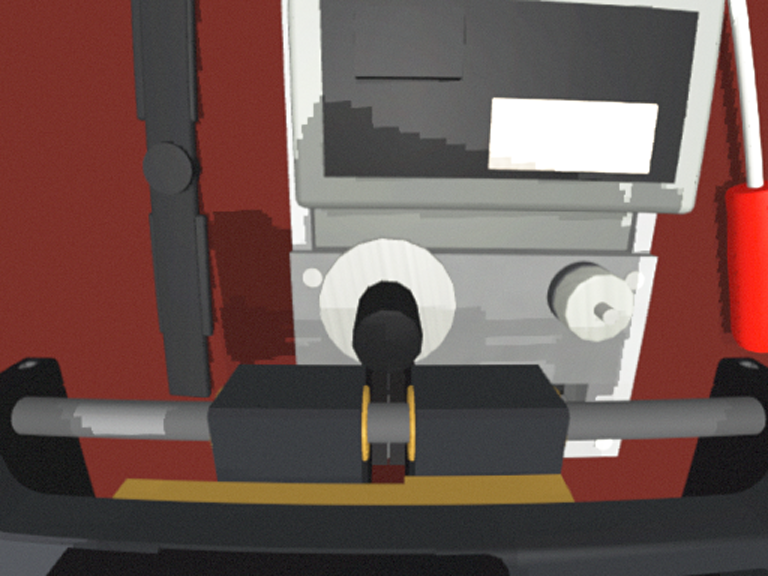

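Disc front edge (388,240) is just over the block edge (y≈252); the motor (595,300) is undisturbed. A few mm remain; creeping on.

{"method": "move_arm", "body": {"increments": [[0, 0, 0, 0.001, 0, 0, -1], [0, 0, 0, 0.002, 0, 0, -1]]}}

```text
clock: 9.75
eef_pos: [0.5099, -0.0581, 0.0436]
tool_rot: [[0.999, -0.039, -0.0], [-0.039, -0.999, -0.0], [-0.0, 0.0, -1.0]]
force: [-0.9, 0.7, -0.7]
opening: 0.003
```

{"method": "move_arm", "body": {"increments": [[0, 0, 0, 0.001, 0, 0, -1], [0, 0, 0, 0.002, 0, 0, -1]]}}

```text
clock: 9.92
eef_pos: [0.512, -0.0582, 0.0436]
tool_rot: [[0.999, -0.039, 0.0], [-0.039, -0.999, -0.0], [0.0, 0.0, -1.0]]
force: [-0.0, -0.5, -0.4]
opening: 0.005
```

{"method": "move_arm", "body": {"increments": [[0, 0, 0, 0.001, 0, 0, -1], [0, 0, 0, 0.001, 0, 0, -1]]}}

```text
clock: 10.08
eef_pos: [0.5129, -0.0582, 0.0435]
tool_rot: [[0.999, -0.039, -0.0], [-0.039, -0.999, 0.0], [-0.0, -0.0, -1.0]]
force: [-0.7, 0.1, 0.8]
opening: 0.006
```

{"method": "move_arm", "body": {"increments": [[0, 0, 0, 0.001, 0, 0, -1], [0, 0, 0, 0.001, 0, 0, -1]]}}

```text
clock: 10.25
eef_pos: [0.5133, -0.0582, 0.0434]
tool_rot: [[0.999, -0.039, -0.002], [-0.039, -0.999, 0.0], [-0.002, -0.0, -1.0]]
force: [-4.5, 0.9, 4.2]
opening: 0.003
```

{"method": "move_arm", "body": {"increments": [[0, 0, 0, 0.001, 0, 0, -1], [0, 0, 0, 0.001, 0, 0, -1]]}}

```text
clock: 10.42
eef_pos: [0.5135, -0.0582, 0.0433]
tool_rot: [[0.999, -0.039, -0.003], [-0.039, -0.999, 0.0], [-0.003, -0.0, -1.0]]
force: [-8.3, -0.8, 5.9]
opening: 0.009
```

{"method": "move_arm", "body": {"increments": [[0, 0, 0, -0.002, 0, 0, -1], [0, 0, 0, -0.005, 0, 0, -1], [0, 0, 0, -0.015, 0, 0, -1], [0, 0, 0, -0.035, 0, 0, -1], [0, 0, 0, -0.04, 0, -0.03, -1], [0, 0, 0, -0.04, 0, -0.07, -1], [0, 0, 0, -0.04, 0, -0.1, -1], [0, 0, 0, -0.04, 0, -0.1, -1], [0, 0, 0, -0.04, 0, -0.1, -1]]}}

```text
clock: 11.17
eef_pos: [0.4773, -0.0574, 0.1462]
tool_rot: [[0.999, -0.039, 0.007], [-0.039, -0.999, -0.002], [0.007, 0.002, -1.0]]
force: [-0.9, -0.1, 0.1]
opening: 0.008
```

```bash
python3 look.py w8; python3 -c "
from h import *
cv2.imwrite('pics/top8.png',cv2.resize(imaging.capture('top')[150:280,225:355,::-1],None,fx=4.6,fy=4.6,interpolation=cv2.INTER_CUBIC))
cv2.imwrite('pics/scene8.png',cv2.resize(imaging.capture('scene')[135:225,180:300,::-1],None,fx=6,fy=6,interpolation=cv2.INTER_CUBIC))"
```

```text
11.1667 [ 0.47726137 -0.05735762  0.14621893] [-0.867807   -0.14978169  0.06481428] [-0.0429683   0.15374925 -0.037587  ]
```

View pics/w8.png

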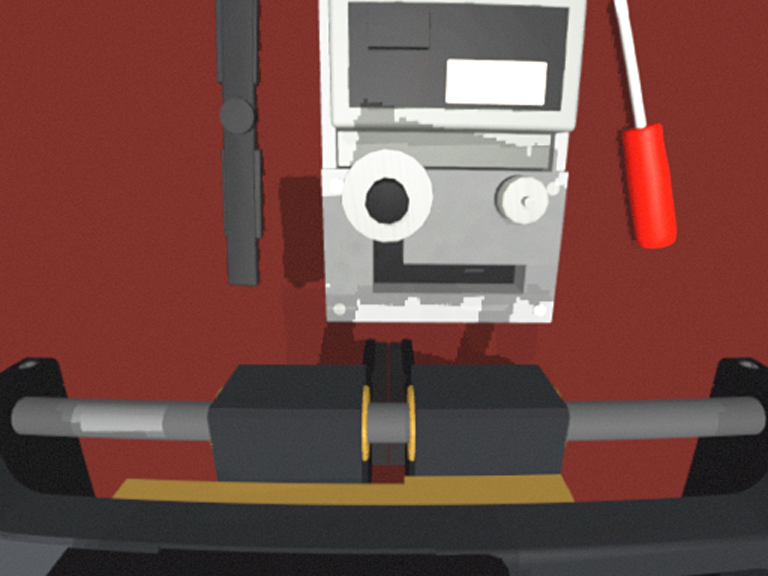

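View pics/scene8.png

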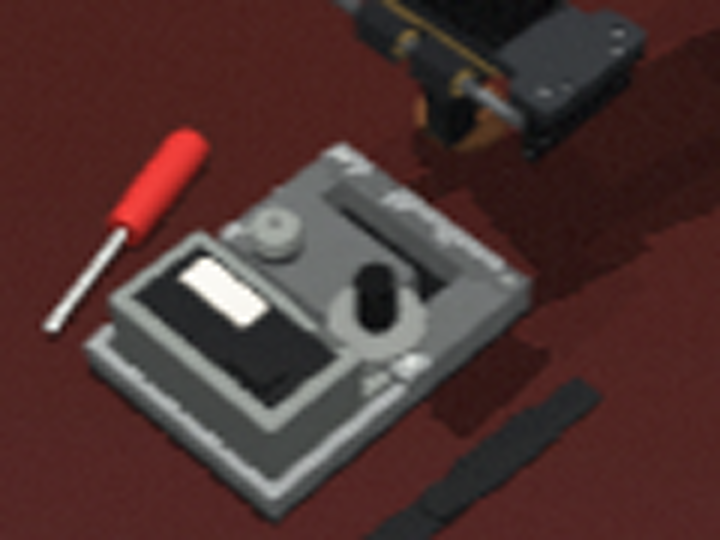

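View pics/top8.png

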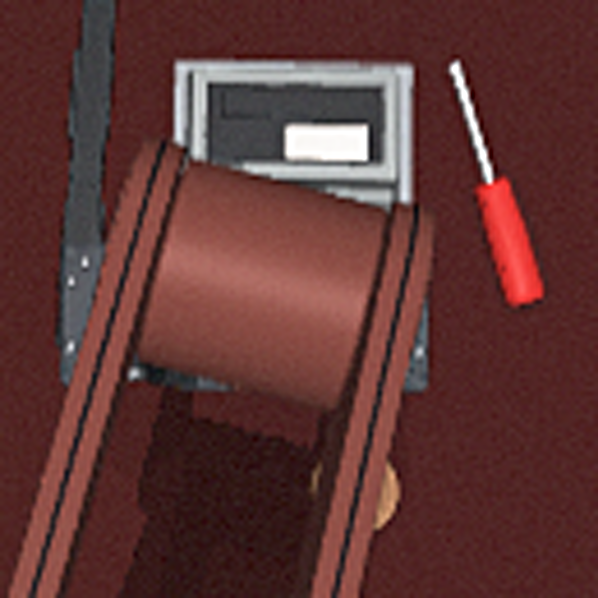

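```bash
python3 - <<'E'
from h import *
p=par("wrist");T=np.load("w8.npy")
C=lambda x,y:((x+.5)/1.5-.5,(y+.5)/1.5-.5)
L=[(-115,76,30),(-115,-76,30),(-16,76,30),(-16,-76,30),(-75,25,30)]
px=[C(328,322),C(552,322),C(322,170),C(568,171),C(403,265)]
pose,r=fit(L,px,p,T,[.5614,-.0964,-.039]); print(pose,np.degrees(pose[2]),r.tolist())
for n,q,z in (("knob",(387,201),.072),("disc",(387,196),.036),("motor",(523,200),.058)):
    k=ray(C(*q),p,T,z);print(n,w2c(pose,k)*1000)
E
```

```text
[ 0.56347061 -0.09510622 -0.03810572] -2.1832970316314326 [[-0.2, 0.0], [-0.1, -0.3], [-0.3, 0.3], [-0.0, 0.5], [0.7, -0.6]]
knob [[-30.5142151   36.01080904]]
disc [[-31.04510066  36.01283084]]
motor [[-31.01669997 -40.55224151]]
```

{"method": "move_arm", "body": {"increments": [[0, 0, 0, 0, 0, -0.04, -1], [0, 0, 0, 0, 0, -0.08, -1], [0, 0, 0, 0, -0.04, -0.1, -1], [0, 0, 0, 0, -0.08, -0.1, -1], [0, 0, 0, 0, -0.12, -0.1, -1], [0, 0, 0, 0, -0.16, -0.1, -1], [0, 0, 0, 0, -0.2, -0.1, -1], [0, 0, 0, 0, -0.24, -0.1, -1], [0, 0, 0, 0, -0.25, -0.1, -1], [0, 0, 0, 0, -0.25, -0.1, -1], [0, 0, 0, 0, -0.25, -0.1, -1], [0, 0, 0, 0, -0.25, -0.1, -1]]}}

```text
clock: 12.32
eef_pos: [0.4844, 0.1919, 0.2424]
tool_rot: [[0.999, -0.04, -0.002], [-0.04, -0.999, -0.001], [-0.002, 0.001, -1.0]]
force: [1.0, 0.9, -0.7]
opening: 0.002
```

```bash
python3 -c "
from h import *
cv2.imwrite('pics/top9.png',cv2.resize(imaging.capture('top')[150:280,225:355,::-1],None,fx=4.6,fy=4.6,interpolation=cv2.INTER_CUBIC))
print(bot.get_state()['eef_pos'])"
```

```text
[0.48464669 0.19161512 0.24272458]
```

View pics/top9.png

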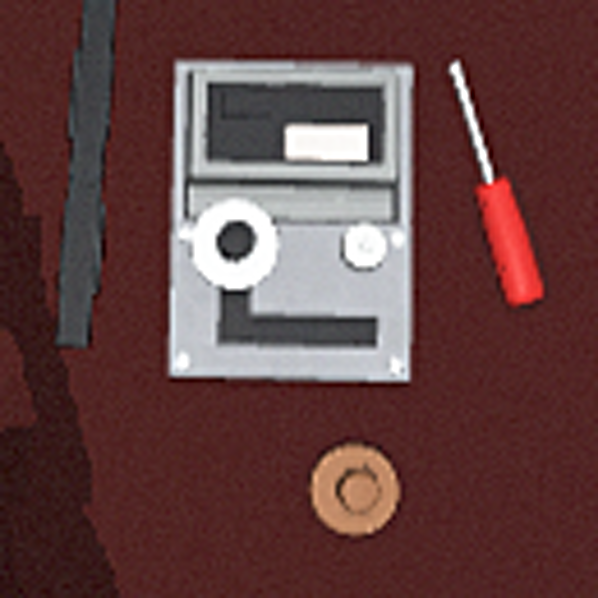

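```bash
python3 - <<'E'
from h import *
from station import order
p=par("top");T=p["cam_to_world"]
C=lambda x,y:(225+(x+.5)/4.6-.5,150+(y+.5)/4.6-.5)
pose=[0.5613722,-0.0964177,-0.03915811]
for q,z in (((235,245),.036),((236,240),.072)): print(w2c(pose,ray(C(*q),p,T,z))*1000)
print(order.job_done())
E
```

```text
[[-30.85310769  35.54757041]]
[[-31.19801454  35.81589896]]
the job is handed in; nothing more can be done
None
```

I pushed the locking pin along leg 1 to the corner wall and then along leg 2 to the end wall. I used only the closed fingertips against its knob. The reaction rose to about 8 N at each wall, from about 1–2 N while sliding. I then backed off, lifted clear and handed the job in at about 12.4 s.

- **Pin position:** the wrist and top cameras both put it at about x −31, y 36 mm in the cradle. The nominal end is (−32, 35), so this is within the roughly 2 mm calibration. The knob and disc centres agree to about 0.5 mm, so the pin stands upright with its disc over the ledge.
- **Rest of the scene:** the last top picture shows the pack, motor, screwdriver, propeller and brown look-alike at the same pixels as at the start. I did not re-photograph the jar, wrench, mug and transmitter, but the arm's path stayed well clear of them.
- **Disagreement:** early on, the cradle position from the top and wrist cameras differed by about 3 mm. I relied on contact force to find both stops, and no check failed.

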